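# Refit the belt pulleys on a four-spindle mixer drive

## Robot

A 6-joint arm with a two-finger parallel gripper is mounted at the origin on a cart in front of the work surface, level with it; the furniture and walls round the work are solid. World frame = base frame: x ahead of the robot, y to its left, z up, the work surface at z = 0. Lengths are in m, angles in rad, forces in N, time in s.
With the tool pointing down it reaches from about 0.3 to 0.85 m from the base axis. Payload 5.4 kg.
Tool frame: the origin (TCP) lies midway between the tips of the shut fingers; the grasp point (between the pads) lies 19 mm behind it; z points along the fingers, y is the line along which they close (so a half turn about z gives the same grasp; the last joint's range is limited). The gripper opens to 85 mm and grips with 20 to 120 N. Pads are 22 mm wide; open, the fingers measure 114 mm over their backs; the gripper's body (76 mm by 85 mm) begins 54 mm behind the grasp point. The pads swing forward as they close: fully open they stand 13 mm farther back than shut.
Start: joints at [-1.525, 0.158, 1.597, -0, 1.386, -0.21], TCP at [0.145, -0.556, 0.231] pointing down, gripper open.
Joint ranges: [-2.91, 2.91], [-0.94, 2.29], [0.18, 2.7], [-1.29, 4.43], [0.17, 2.64], [-3, 3]. Speed limits (rad/s): [2.57, 2.57, 3.14, 3.14, 3.14, 3.14].

## Interface

Orientations are given as a unit quaternion [w, x, y, z].
In Python, from cell import ctrl gives the robot as it stands.
- The arm moves only by the tool arm_command, never from a script. Its argument "series" is text: rows parted by semicolons, each of 7 numbers parted by spaces: the shift along the tool's x, y, z scaled (see below), then the turn, a rotation vector about the tool's x, y, z scaled (see below), then the opening, from -1 (shut) to 1 (fully open). In form: x y z rx ry rz claw; .... A call has 1 to 10 rows; each row shifts and turns the commanded pose from where the row before left it, along the tool's axes as they then stand; what a row does not reach is not made up. The controller multiplies each number of a shift by 6 cm and each number of a turn by 0.15 rad. A row lasts 1/8 s, in which the tool goes at most 62.5 mm and 10.7 degrees, less where a joint would pass 70% of its speed; a pose out of reach is approached as far as the arm can. A call with a number of a shift or a turn outside -1 to 1 is refused whole. A call with a gripper value outside its range is refused whole. The fingers move at their own pace and stop on an object; "force" is the grip in N (left out, the last holds). Time passes only in rows, so rows that do not move let the fingers close. It gives the time, the measured TCP pose, the force, the opening and the grip force at its end, in the units of the state.
- ctrl.get_state(): the state, without advancing time (a new reading comes with each control period).
- ctrl.read_camera(name): name is "scene" or "top"; returns a dict with "image" (480x640x3 uint8, blue, green, red), "fx", "fy", "cx", "cy" (pixels), "distortion" ([k1, k2, p1, p2, k3] as OpenCV has them; the pictures are not rectified), "R" (3x3) and "t" (3): a world point X has camera coordinates R X + t. Camera axes: x right, y down, z forward; pixel columns grow to the right and rows downward; lengths in m; the calibration is good to about 2 mm. A picture is of the moment at which its call begins. There is no depth.
- ctrl.hand_in(): hands the job in; it is judged then, once.
The state is a dict: "t": time; "qpos": joint angles; "qvel": joint speeds; "effort": joint torques, N m; "eef_pos": TCP position; "tool_rot": TCP orientation; "contact_force": force on the tool from outside, world axes, zero at the start; "wrist_torque": the same for the moment, N m; "opening": finger opening in m; "gripper_force": force on a finger pad.
Only numpy, scipy, OpenCV 4.12 (cv2) and the standard library are available. Lean on these libraries where they do the work, as an engineer would, in place of code of your own. Each camera call takes 0.05 s, during which the arm holds its last target. There are 200 camera calls.

## Task

The mixer drive needs its belt pulleys back. Lift the yellow cover off the drive by its knob and stand it upright on the green mat, whole rim on the mat; then put every loose pulley on a spindle of its own, rim side down, turning it until its keyway drops over the key and it sits fully home. When all the pulleys are home, put the cover back on the drive so that it sits level over its step, and leave the other things on the bench where they are.

Things in the scene. Friction and masses are not known exactly. Their poses are not given: they have to be found in the camera images.
- cover: loose yellow round cover, open below, 190 mm across (inside 177 mm), 90 mm tall, with a black cylindrical knob 28 mm across and 34 mm tall centred on its flat top (90 to 124 mm above the rim). Origin: centre of its lower rim, z up. 0.35 kg. At first it sits on the drive head with its origin 32 mm above that of the head
- drive_head: fixed blue round casing 224 mm across; its shoulder, on which the cover's rim rests, is 32 mm high; inside it an aluminium step 168 mm across, 42 mm high, fits loosely in the cover and carries four spindles on a circle of radius 53 mm. Origin: centre of the underside, on the bench
- spindle_1: fixed upright spindle 1 of the head: 15 mm across, 62 mm tall, top 7 mm tapered. Origin: on its axis at the foot, where a pulley rests when home; z up, x toward its brass key (5 mm wide, out to 11.5 mm from the axis, up to 30 mm above the foot; orange mark on the foot beyond it). A pulley turned over about 0.2 rad off rides on the key's top, 30 mm too high; turned there, it drops
- spindle_2: fixed upright spindle 2 of the head: 15 mm across, 62 mm tall, top 7 mm tapered. Origin: on its axis at the foot, where a pulley rests when home; z up, x toward its brass key (5 mm wide, out to 11.5 mm from the axis, up to 30 mm above the foot; orange mark on the foot beyond it). A pulley turned over about 0.2 rad off rides on the key's top, 30 mm too high; turned there, it drops
- spindle_3: fixed upright spindle 3 of the head: 15 mm across, 62 mm tall, top 7 mm tapered. Origin: on its axis at the foot, where a pulley rests when home; z up, x toward its brass key (5 mm wide, out to 11.5 mm from the axis, up to 30 mm above the foot; orange mark on the foot beyond it). A pulley turned over about 0.2 rad off rides on the key's top, 30 mm too high; turned there, it drops
- spindle_4: fixed upright spindle 4 of the head: 15 mm across, 62 mm tall, top 7 mm tapered. Origin: on its axis at the foot, where a pulley rests when home; z up, x toward its brass key (5 mm wide, out to 11.5 mm from the axis, up to 30 mm above the foot; orange mark on the foot beyond it). A pulley turned over about 0.2 rad off rides on the key's top, 30 mm too high; turned there, it drops
- mat: fixed green mat with black edge, 250 x 250 mm, 3 mm thick, for the cover. Origin: centre of its underside on the bench
- hub_1: (may be absent) grey metal belt pulley, 0.13 kg: toothed rim 61 mm across, 14 mm thick, on it a round boss 36 mm across up to 44 mm; through bore 18 mm with a keyway 7.5 mm wide, its floor 13 mm from the axis. Origin: centre of the underside; z up along the bore, x along the keyway (orange mark on the rim). Stands upright on the bench at first; all alike, any fits any spindle
- hub_2: (may be absent) grey metal belt pulley, 0.13 kg: toothed rim 61 mm across, 14 mm thick, on it a round boss 36 mm across up to 44 mm; through bore 18 mm with a keyway 7.5 mm wide, its floor 13 mm from the axis. Origin: centre of the underside; z up along the bore, x along the keyway (orange mark on the rim). Stands upright on the bench at first; all alike, any fits any spindle
- hub_3: (may be absent) grey metal belt pulley, 0.13 kg: toothed rim 61 mm across, 14 mm thick, on it a round boss 36 mm across up to 44 mm; through bore 18 mm with a keyway 7.5 mm wide, its floor 13 mm from the axis. Origin: centre of the underside; z up along the bore, x along the keyway (orange mark on the rim). Stands upright on the bench at first; all alike, any fits any spindle
- hub_4: (may be absent) grey metal belt pulley, 0.13 kg: toothed rim 61 mm across, 14 mm thick, on it a round boss 36 mm across up to 44 mm; through bore 18 mm with a keyway 7.5 mm wide, its floor 13 mm from the axis. Origin: centre of the underside; z up along the bore, x along the keyway (orange mark on the rim). Stands upright on the bench at first; all alike, any fits any spindle
- tin: bystander: white-lidded sample tin 60 mm across, 40 mm tall; origin centre of underside
- spanner: bystander: open-ended spanner 170 x 33 x 6 mm lying flat; origin centre of underside
- timer: bystander: black digital stopwatch 71 x 60 x 19 mm; origin centre of underside
- crucible: bystander: small white crucible 44 mm across, 37 mm tall; origin centre of underside
Not all that is in view belongs to the job. Leave any turquoise look-alike of the hub_2 alone. Leave any purple look-alike of the hub_3 alone.

How it is judged:
On the way, in this order (a step that is already met when the one before it is completed fails the run):
1. the cover stands upright on the mat, its whole rim on it, released (horizontal distance between cover and mat below 0.03 m and height (world z) of cover below 0.008 m and angle between cover's own z axis and vertical below 0.05 rad and contact force between cover and the fingers below 0.1 N), for 0.2 s.
2. every pulley present is fully home on a spindle, released (((horizontal distance between hub_1 and spindle_1 below 0.004 m and z of hub_1 in the frame of spindle_1 below 0.004 m and angle between hub_1's own z axis and vertical below 0.1 rad) or (horizontal distance between hub_1 and spindle_2 below 0.004 m and z of hub_1 in the frame of spindle_2 below 0.004 m and angle between hub_1's own z axis and vertical below 0.1 rad) or (horizontal distance between hub_1 and spindle_3 below 0.004 m and z of hub_1 in the frame of spindle_3 below 0.004 m and angle between hub_1's own z axis and vertical below 0.1 rad) or (horizontal distance between hub_1 and spindle_4 below 0.004 m and z of hub_1 in the frame of spindle_4 below 0.004 m and angle between hub_1's own z axis and vertical below 0.1 rad)) and contact force between each of hub_1, hub_2, hub_3, hub_4 and the fingers below 0.1 N and linear speed of each of hub_1, hub_2, hub_3, hub_4 below 0.03 m/s and ((horizontal distance between hub_2 and spindle_1 below 0.004 m and z of hub_2 in the frame of spindle_1 below 0.004 m and angle between hub_2's own z axis and vertical below 0.1 rad) or (horizontal distance between hub_2 and spindle_2 below 0.004 m and z of hub_2 in the frame of spindle_2 below 0.004 m and angle between hub_2's own z axis and vertical below 0.1 rad) or (horizontal distance between hub_2 and spindle_3 below 0.004 m and z of hub_2 in the frame of spindle_3 below 0.004 m and angle between hub_2's own z axis and vertical below 0.1 rad) or (horizontal distance between hub_2 and spindle_4 below 0.004 m and z of hub_2 in the frame of spindle_4 below 0.004 m and angle between hub_2's own z axis and vertical below 0.1 rad)) and ((horizontal distance between hub_3 and spindle_1 below 0.004 m and z of hub_3 in the frame of spindle_1 below 0.004 m and angle between hub_3's own z axis and vertical below 0.1 rad) or (horizontal distance between hub_3 and spindle_2 below 0.004 m and z of hub_3 in the frame of spindle_2 below 0.004 m and angle between hub_3's own z axis and vertical below 0.1 rad) or (horizontal distance between hub_3 and spindle_3 below 0.004 m and z of hub_3 in the frame of spindle_3 below 0.004 m and angle between hub_3's own z axis and vertical below 0.1 rad) or (horizontal distance between hub_3 and spindle_4 below 0.004 m and z of hub_3 in the frame of spindle_4 below 0.004 m and angle between hub_3's own z axis and vertical below 0.1 rad)) and ((horizontal distance between hub_4 and spindle_1 below 0.004 m and z of hub_4 in the frame of spindle_1 below 0.004 m and angle between hub_4's own z axis and vertical below 0.1 rad) or (horizontal distance between hub_4 and spindle_2 below 0.004 m and z of hub_4 in the frame of spindle_2 below 0.004 m and angle between hub_4's own z axis and vertical below 0.1 rad) or (horizontal distance between hub_4 and spindle_3 below 0.004 m and z of hub_4 in the frame of spindle_3 below 0.004 m and angle between hub_4's own z axis and vertical below 0.1 rad) or (horizontal distance between hub_4 and spindle_4 below 0.004 m and z of hub_4 in the frame of spindle_4 below 0.004 m and angle between hub_4's own z axis and vertical below 0.1 rad))), for 0.3 s.
At the end, for the whole second after the job is handed in: every pulley present is on a spindle with its underside within 4 mm of the spindle's foot, within 4 mm of the axis and upright; the cover sits on the head's shoulder, within 4 mm in height, 9 mm of centre and 0.04 rad of level; all at rest and released (all of step 2 and horizontal distance between cover and drive_head below 0.009 m and z of cover in the frame of drive_head between 0.028 and 0.036 m and angle between cover's own z axis and vertical below 0.04 rad and linear speed of cover below 0.02 m/s); the robot touches nothing.
It fails at once if a bystander (tin, spanner, stopwatch, crucible) is moved more than 5 cm (distance of any of tin, spanner, timer, crucible from where it was at the start of the episode above 0.05 m).
Of hub_1, hub_2, hub_3, hub_4 only 3 to 4 are there at a start; the rules pass over those that are not, and their reading is None.
At some moment in a run one of hub_1, hub_2, hub_3, hub_4 may be knocked a few centimetres aside while the robot is not near it.
It also fails if it takes over 210 s, if anything falls off the work surface, if the arm or the gripper's body presses on something with over 40 N, if the wrist force passes 120 N, or if a joint passes its speed limit or range.

## Working session

There is one attempt and no reset: what is moved stays moved. The work goes in short steps, Python scripts to look and compute and a tool call to move; the robot and the scene stay as the last step left them, time stands still between calls to the robot, and variables do not carry over. Pictures are saved under pics/ and viewed, at most 14 in all, crops included, and the job is handed in when it is done.

Besides the shell and the picture viewer there is one more tool, called after "Call:" as name(argument=value, ...) on one line, values as JSON. arm_command: Moves the arm, as the interface text tells. Its arguments: {"type":"object","properties":{"series":{"type":"string"},"force":{"type":"number"}},"required":["series"]}

```bash
mkdir -p pics && ls
python3 - <<'E'
from cell import ctrl
import cv2
s=ctrl.get_state();print({k:s[k] for k in('t','eef_pos','tool_rot','opening')})
for n in('scene','top'):
    c=ctrl.read_camera(n);cv2.imwrite(f'pics/{n}0.png',c['image'])
    print(n,c['fx'],c['cx'],c['cy'],c['distortion'],c['R'],c['t'])
E
```

```text
pics
{'t': 0.0, 'eef_pos': array([ 0.14543706, -0.55567384,  0.23029244]), 'tool_rot': array([-9.61762124e-04,  9.91831449e-01,  1.27551733e-01,  8.44240366e-05]), 'opening': 0.08540360283591114}
scene 495.8288980605182 318.17743830867624 232.08206615529858 [-0.04013576  0.          0.          0.          0.        ] [[-0.59578285 -0.80312593  0.00561676]
 [-0.42211722  0.30717424 -0.85291327]
 [ 0.68327143 -0.51052202 -0.52202243]] [0.26441064 0.30618235 0.9894879 ]
top 544.8856232387845 322.02696438135126 245.35640198714435 [-0.09879755  0.          0.          0.          0.        ] [[-0.00676206 -0.99997028  0.00370451]
 [-0.98577823  0.00604393 -0.16794268]
 [ 0.1679153  -0.00478746 -0.9857898 ]] [-0.07263839  0.57429503  1.27203889]
```

View pics/top0.png

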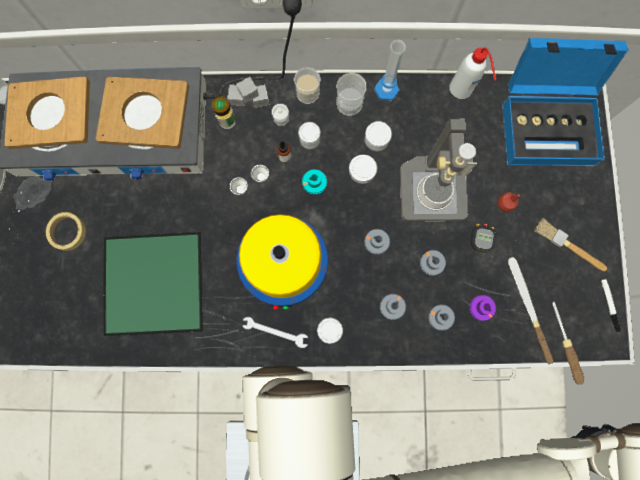

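View pics/scene0.png

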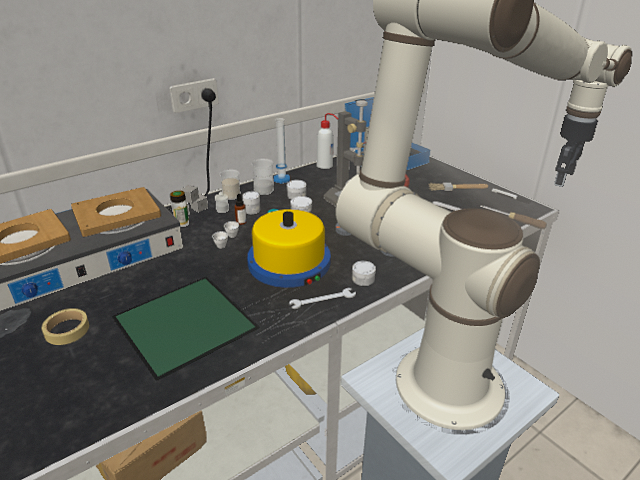

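The top picture shows the yellow cover with its knob at (280,254) and the mat spanning (105..201, 233..334). There are four grey pulleys, at (377,241), (432,262), (393,306) and (441,317). The turquoise and purple look-alikes are at (315,181) and (483,307). Next I'll write helpers and enlarge the pulleys.

```bash
cat > h.py <<'E'
from cell import ctrl
import cv2, numpy as np
from scipy.spatial.transform import Rotation as Ro
def cam(n='top'): return ctrl.read_camera(n)
def K(c): return np.array([[c['fx'],0,c['cx']],[0,c['fy'],c['cy']],[0,0,1.]])
def world(c,px,z):
    p=cv2.undistortPoints(np.array(px,float).reshape(-1,1,2),K(c),np.array(c['distortion'],float)).reshape(-1,2)
    R=np.array(c['R']);t=np.array(c['t']);o=-R.T@t
    d=np.c_[p,np.ones(len(p))]@R
    return o+d*((z-o[2])/d[:,2])[:,None]
def pix(c,X):
    return cv2.projectPoints(np.array(X,float).reshape(-1,1,3),cv2.Rodrigues(np.array(c['R']))[0],np.array(c['t'],float),K(c),np.array(c['distortion'],float))[0].reshape(-1,2)
def crop(c,x,y,w,h,k,name):
    cv2.imwrite(name,cv2.resize(c['image'][y:y+h,x:x+w],None,fx=k,fy=k,interpolation=cv2.INTER_CUBIC))
def st():
    s=ctrl.get_state();w,x,y,z=s['tool_rot'];return s,Ro.from_quat([x,y,z,w])
def go(p,yaw=None):
    """units of shift (tool axes) to TCP target p; yaw = wanted world angle of tool x (tool down), turn given before the shift"""
    s,r=st();v=r.inv().apply(np.array(p)-s['eef_pos'])/.06
    print('tcp',s['eef_pos'].round(4),'shift(now axes)',v.round(3))
    if yaw is not None:
        T=Ro.from_matrix(np.array([[np.cos(yaw),np.sin(yaw),0],[np.sin(yaw),-np.cos(yaw),0],[0,0,-1]]))
        print(' turn',((r.inv()*T).as_rotvec()/.15).round(3),'shift(after turn)',(T.inv().apply(np.array(p)-s['eef_pos'])/.06).round(3))
E
python3 - <<'E'
from h import *
c=cam();crop(c,350,220,110,110,5,'pics/hubs.png')
im=c['image'].astype(int);b,g,r=im[...,0],im[...,1],im[...,2]
m=((r>150)&(g>130)&(b<90)).astype('uint8')[200:310,220:340]
cs=max(cv2.findContours(m,0,1)[0],key=cv2.contourArea);print('yellow',cv2.minEnclosingCircle(cs))
print('knob',world(c,[[280,254]],.156),'mat',world(c,[[105,238],[199,233],[201,330],[107,334.5]],.003))
print('hubs',world(c,[[377,241],[432,262],[393,306],[441,317]],.044))
go([.6,.08,.3],0)
E
```

```text
yellow ((59.69186782836914, 55.04530715942383), 40.8892936706543)
knob [[0.53665536 0.01756315 0.156     ]] mat [[0.60404276 0.47724477 0.003     ]
 [0.61521439 0.23442977 0.003     ]
 [0.37221122 0.22258233 0.003     ]
 [0.36038212 0.45877356 0.003     ]]
hubs [[ 0.58457365 -0.21053426  0.044     ]
 [ 0.53191794 -0.34352977  0.044     ]
 [ 0.42621891 -0.24537307  0.044     ]
 [ 0.39870296 -0.36030323  0.044     ]]
tcp [ 0.1454 -0.5558  0.2305] shift(now axes) [10.011 -8.338 -1.143]
 turn [-1.000e-02 -1.000e-03  1.705e+00] shift(after turn) [  7.576 -10.597  -1.158]
```

View pics/hubs.png

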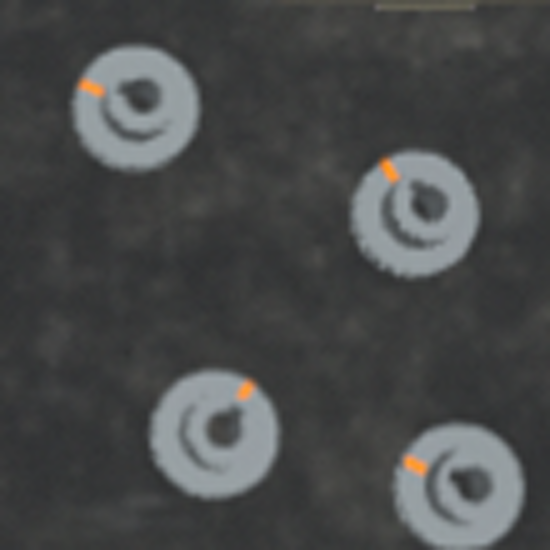

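Call:
arm_command(series="0 0 -0.6 0 0 0.85 1;0 0 -0.6 0 0 0.855 1;0.5 -0.7 0 0 0 0 1;0.5 -0.7 0 0 0 0 1;0.5 -0.7 0 0 0 0 1;0.5 -0.7 0 0 0 0 1;0.5 -0.7 0 0 0 0 1;0.5 -0.7 0 0 0 0 1;0.5 -0.7 0 0 0 0 1;0.5 -0.7 0 0 0 0 1", force=60)

```text
t: 1.4
eef_pos: [0.3861, -0.2187, 0.3031]
tool_rot: [0.0, 1.0, -0.0, 0.0]
contact_force: [0.4, -0.3, 0.2]
opening: 0.0854
gripper_force: 0.0
```

Call:
arm_command(series="0.5 -0.8 0 0 0 0 1;0.5 -0.8 0 0 0 0 1;0.5 -0.8 0 0 0 0 1;0.5 -0.8 0 0 0 0 1;0.3 -0.5 0 0 0 0 1;0 0 0 0 0 0 1")

```text
t: 2.15
eef_pos: [0.5237, 0.0036, 0.3027]
tool_rot: [-0.0, 1.0, 0.002, -0.001]
contact_force: [-0.3, 0.3, 1.0]
opening: 0.0855
gripper_force: 0.0
```

Run:
```python
from h import *
go([.5367,.0176,.128],0)
print(st()[0]['qpos'])
c=cam()
im=c['image'];hsv=cv2.cvtColor(im,cv2.COLOR_BGR2HSV)
for k,(x,y) in enumerate([[377,241],[432,262],[393,306],[441,317]]):
    w=slice(y-18,y+19),slice(x-18,x+19)
    m=((hsv[...,2]>110))[w].astype('uint8')
    cs=max(cv2.findContours(m,0,1)[0],key=cv2.contourArea)
    (u,v),r=cv2.minEnclosingCircle(cs);mm=cv2.moments(cs)
    o=np.argwhere((hsv[...,1]>120)[w]&((hsv[...,0]<25)[w])&((hsv[...,2]>120)[w])).mean(0)
    P=world(c,[[u+x-18,v+y-18],[o[1]+x-18,o[0]+y-18]],.014)
    d=P[1]-P[0]
    print(k,P[0,:2].round(4),'r',r,'ang',np.arctan2(d[1],d[0]).round(3),'d',np.hypot(*d[:2]).round(4))
```

```text
tcp [0.5237 0.0036 0.3027] shift(now axes) [ 0.22  -0.231  2.912]
 turn [-0.003  0.007  0.025] shift(after turn) [ 0.216 -0.233  2.912]
[-2.24194169e-01 -1.45034434e-02  1.63913124e+00  2.13156566e-04
  1.51815489e+00  1.34285944e+00]
0 [ 0.5896 -0.2131] r 12.44641399383545 ang 1.134 d 0.0245
1 [ 0.5353 -0.3512] r 12.569684028625488 ang 0.501 d 0.0255
2 [ 0.427  -0.2482] r 12.81567668914795 ang -0.632 d 0.0275
3 [ 0.3998 -0.3676] r 12.896602630615234 ang 1.084 d 0.0241
```

Call:
arm_command(series="0.22 -0.23 0.6 0 0 0 1;0 0 0.6 0 0 0 1;0 0 0.6 0 0 0 1;0 0 0.6 0 0 0 1;0 0 0.5 0 0 0 1;0 0 0 0 0 0 1;0 0 0 0 0 0 -1;0 0 0 0 0 0 -1;0 0 0 0 0 0 -1;0 0 0 0 0 0 -1")

```text
t: 3.45
eef_pos: [0.5377, 0.0191, 0.1317]
tool_rot: [-0.003, 1.0, 0.0, 0.001]
contact_force: [-2.5, 12.3, 9.4]
opening: 0.0262
gripper_force: 58.6
```

Call:
arm_command(series="0 0 0 0 0 0 -1;0 0 0 0 0 0 -1;0 0 0 0 0 0 -1;0 0 -0.3 0 0 0 -1;0 0 -0.3 0 0 0 -1;0 0 0 0 0 0 -1")

```text
t: 4.2
eef_pos: [0.5381, 0.015, 0.1675]
tool_rot: [0.001, 1.0, -0.0, 0.002]
contact_force: [0.4, -1.1, -4.4]
opening: 0.0262
gripper_force: 59.9
```

Run:
```python
from h import *
c=cam('scene');crop(c,200,150,220,165,3,'pics/lift.png');print(st()[0]['contact_force'])
go([.488,.348,.3],0)
```

```text
[-0.24719431  0.7350528  -3.03914222]
tcp [0.5372 0.0151 0.1662] shift(now axes) [-0.817 -5.546 -2.236]
 turn [ 0.005 -0.013 -0.001] shift(after turn) [-0.821 -5.548 -2.23 ]
```

View pics/lift.png

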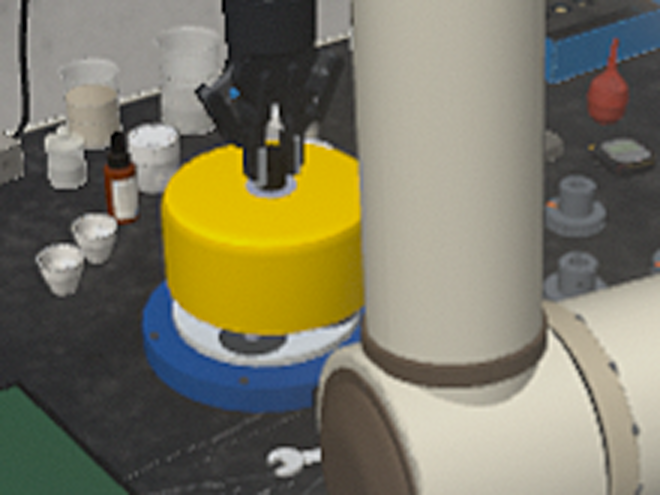

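The cover hangs level from the knob and the head step shows below it. I'll lift it clear of the spindles and carry it to the mat.

Call:
arm_command(series="0 0 -0.7 0 0 0 -1;0 0 -0.7 0 0 0 -1;0 -0.4 -0.4 0 0 0 -1;-0.1 -0.8 0 0 0 0 -1;-0.2 -0.8 0 0 0 0 -1;-0.2 -0.8 0 0 0 0 -1;-0.2 -0.8 0 0 0 0 -1;-0.1 -0.8 0 0 0 0 -1;0 -0.8 0 0 0 0 -1;0 -0.35 0 0 0 0 -1")

```text
t: 5.5
eef_pos: [0.4878, 0.3503, 0.272]
tool_rot: [0.0, 1.0, 0.001, -0.001]
contact_force: [0.3, -0.5, -3.8]
opening: 0.0261
gripper_force: 60.1
```

Run:
```python
from h import *
go([.488,.348,.108],0)
c=cam();cv2.imwrite('pics/t1.png',c['image'])
```

```text
tcp [0.4878 0.3503 0.272 ] shift(now axes) [0.008 0.036 2.733]
 turn [0.005 0.012 0.014] shift(after turn) [0.003 0.038 2.733]
```

View pics/t1.png

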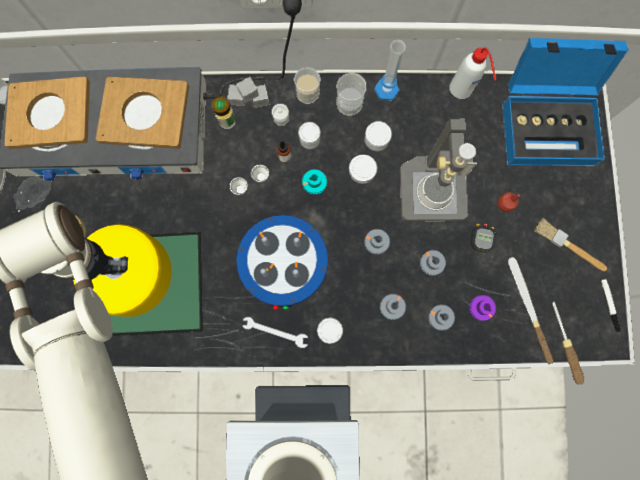

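The four spindles are now visible around (283,258), and the cover is over the mat. Lowering it.

Call:
arm_command(series="0 0.03 0.6 0 0 0 -1;0 0 0.6 0 0 0 -1;0 0 0.6 0 0 0 -1;0 0 0.5 0 0 0 -1;0 0 0.3 0 0 0 -1;0 0 0.1 0 0 0 -1;0 0 0.05 0 0 0 -1;0 0 0.05 0 0 0 -1;0 0 0 0 0 0 -1")

```text
t: 6.68
eef_pos: [0.489, 0.3469, 0.1059]
tool_rot: [-0.0, 1.0, 0.0, 0.0]
contact_force: [-0.5, 1.4, -3.3]
opening: 0.026
gripper_force: 60.1
```

Run:
```python
from h import *
print(st()[0]['contact_force'],st()[0]['eef_pos'])
c=cam();crop(c,230,210,106,100,7.5,'pics/head.png')
```

```text
[-0.48294332  1.3861939  -3.28625194] [0.48896206 0.34690093 0.10590889]
```

View pics/head.png

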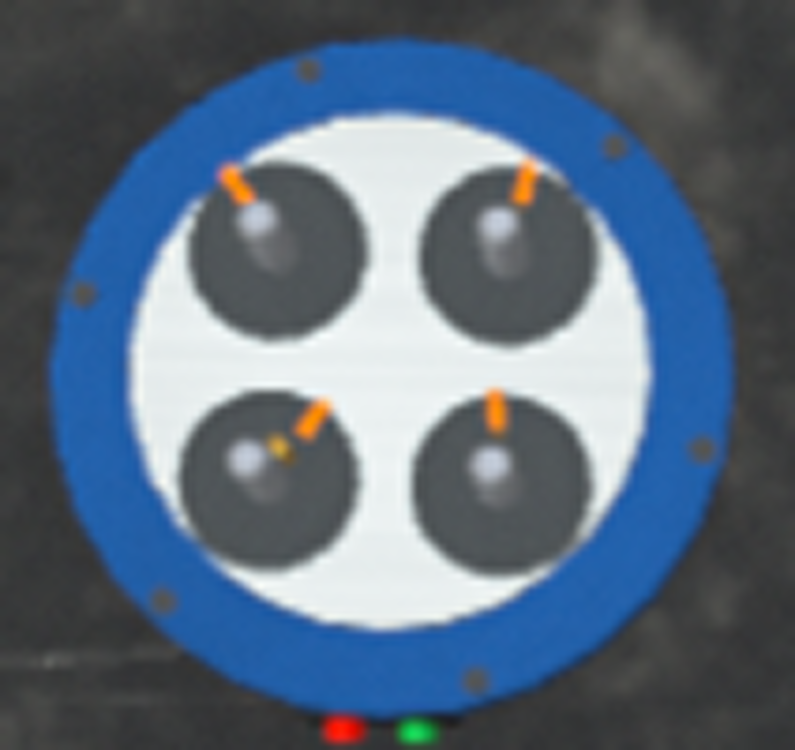

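The foot discs are at crop (279,252), (509,255), (269,480) and (502,485), with the key marks at (238,185), (525,182), (313,420) and (497,412). The cover still hangs slightly, so I'll lower it the rest of the way.

Call:
arm_command(series="0 0 0.04 0 0 0 -1;0 0 0.04 0 0 0 -1;0 0 0 0 0 0 -1;0 0 0 0 0 0 -1")

```text
t: 7.22
eef_pos: [0.4894, 0.3468, 0.1026]
tool_rot: [-0.0, 1.0, 0.0, 0.001]
contact_force: [-3.1, -3.4, 7.5]
opening: 0.0263
gripper_force: 61.1
```

Run:
```python
from h import *
c=cam()
f=lambda P:(np.array(P,float)+.5)/7.5-.5+[230,210]
F=world(c,f([(279,252),(509,255),(269,480),(502,485)]),.042)
T=world(c,f([(258,220),(498,224),(247,457),(490,463)]),.104)
M=world(c,f([(238,185),(525,182),(313,420),(497,412)]),.042)
print('centre',F.mean(0),T.mean(0))
for a,b,m in zip(F,T,M): print(a.round(4),b.round(4),'key',np.arctan2(*(m-a)[[1,0]]).round(3),'r',np.hypot(*(m-a)[:2]).round(4))
H=[[.5896,-.2131],[.5353,-.3512],[.427,-.2482],[.3998,-.3676]]
```

```text
centre [0.5430393  0.02215328 0.042     ] [0.54245616 0.02293298 0.104     ]
[0.5812 0.0584 0.042 ] [0.5805 0.059  0.104 ] key 0.549 r 0.0261
[ 0.5798 -0.0164  0.042 ] [ 0.5787 -0.0156  0.104 ] key -0.212 r 0.0247
[0.5066 0.0609 0.042 ] [0.5064 0.0615 0.104 ] key -0.626 r 0.024
[ 0.5046 -0.0142  0.042 ] [ 0.5042 -0.0132  0.104 ] key 0.069 r 0.0238
```

The cover is bearing on the mat. I'll release it, rise, and move to the pulley at (0.427,-0.248).

Call:
arm_command(series="0 0 0 0 0 0 1;0 0 0 0 0 0 1;0 0 0 0 0 0 1;0 0 0 0 0 0 1;0 0 -0.3 0 0 0 1;0 0 -0.8 0 0 0 1;0 0 -0.8 0 0 0 1;0 0.5 -0.7 0 0 0 1;0 0.8 -0.3 0 0 0 1;0 0.85 0 0 0 0 1")

```text
t: 8.52
eef_pos: [0.4898, 0.217, 0.2786]
tool_rot: [-0.001, 1.0, 0.001, 0.003]
contact_force: [0.5, -0.6, -0.6]
opening: 0.0852
gripper_force: 0.0
```

Call:
arm_command(series="-0.1 0.9 0 0 0 0 1;-0.2 0.9 0 0 0 0 1;-0.2 0.9 0 0 0 0 1;-0.2 0.9 0 0 0 0 1;-0.2 0.9 0 0 0 0 1;-0.1 0.9 0 0 0 0 1;0 0.9 0 0 0 0 1;0 0.9 0 0 0 0 1;0 0.4 0 0 0 0 1;0 0 0 0 0 0 1")

```text
t: 9.78
eef_pos: [0.4285, -0.2397, 0.2756]
tool_rot: [0.0, 1.0, -0.001, 0.0]
contact_force: [0.7, -0.6, -0.6]
opening: 0.0859
gripper_force: 0.0
```

Run:
```python
from h import *
c=cam();crop(c,90,220,360,120,2.2,'pics/mat.png')
go([.427,-.2482,.018],0)
```

```text
tcp [ 0.4286 -0.2385  0.2754] shift(now axes) [-0.031  0.16   4.291]
 turn [ 0.002 -0.006 -0.008] shift(after turn) [-0.027  0.161  4.291]
```

View pics/mat.png

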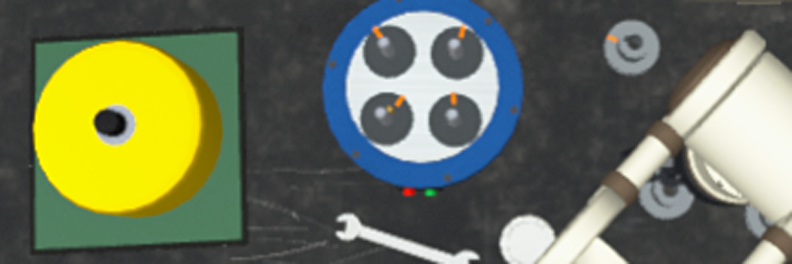

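The cover stands centred on the mat. Descending on the first pulley: grip, turn 90° and regrip so it is centred both ways.

Call:
arm_command(series="-0.03 0.16 0.7 0 0 0 1;0 0 0.8 0 0 0 1;0 0 0.8 0 0 0 1;0 0 0.8 0 0 0 1;0 0 0.7 0 0 0 1;0 0 0.49 0 0 0 1;0 0 0 0 0 0 1;0 0 0 0 0 0 -1;0 0 0 0 0 0 -1;0 0 0 0 0 0 -1", force=30)

```text
t: 11.08
eef_pos: [0.4278, -0.2486, 0.0186]
tool_rot: [0.001, 1.0, 0.0, 0.001]
contact_force: [-0.5, 0.7, 5.9]
opening: 0.035
gripper_force: 29.4
```

Call:
arm_command(series="0 0 0 0 0 0 -1;0 0 0 0 0 0 -1;0 0 0 0 0 0 1;0 0 0 0 0 0 1;0 0 0 0 0 0 1;0 0 -0.6 0 0 1 1;0 0 0 0 0 1 1;0 0 0 0 0 1 1;0 0 0 0 0 1 1")

```text
t: 12.2
eef_pos: [0.4268, -0.2478, 0.0531]
tool_rot: [-0.0, 0.955, -0.298, -0.0]
contact_force: [0.7, -0.5, -0.2]
opening: 0.0856
gripper_force: 0.0
```

Call:
arm_command(series="0 0 0 0 0 1 1;0 0 0 0 0 1 1;0 0 0 0 0 1 1;0 0 0 0 0 1 1;0 0 0 0 0 1 1;0 0 0 0 0 1 1;0 0 0.57 0 0 0.47 1;0 0 0 0 0 0 -1;0 0 0 0 0 0 -1;0 0 0 0 0 0 -1")

```text
t: 13.45
eef_pos: [0.4277, -0.2487, 0.0203]
tool_rot: [0.0, 0.707, -0.707, 0.001]
contact_force: [2.5, -1.8, 0.6]
opening: 0.0349
gripper_force: 29.9
```

Call:
arm_command(series="0 0 0 0 0 0 -1;0 0 0 0 0 0 -1;0 0 0 0 0 0 -1;0 0 -0.5 0 0 0 -1;0 0 -0.8 0 0 0 -1;0 0 -0.8 0 0 0 -1;0 0 -0.5 0 0 0 -1;0 0 0 0 0 0 -1")

```text
t: 14.45
eef_pos: [0.4282, -0.2491, 0.1775]
tool_rot: [-0.0, 0.707, -0.707, 0.003]
contact_force: [0.2, 0.4, -1.6]
opening: 0.0347
gripper_force: 30.7
```

Run:
```python
from h import *
print(st()[0]['qpos'][5]);go([.5065,.061,.18],-np.pi/2)
```

```text
2.369608123368698
tcp [ 0.4282 -0.2491  0.1775] shift(now axes) [-5.167 -1.309 -0.058]
 turn [-0.029 -0.027  0.004] shift(after turn) [-5.168 -1.306 -0.042]
```

Run:
```python
from h import *
go([.581,.0585,.14],-np.pi/2+1.181)
```

```text
tcp [ 0.4282 -0.2491  0.1775] shift(now axes) [-5.128 -2.547  0.614]
 turn [-0.009 -0.041 -7.87 ] shift(after turn) [ 0.408 -5.71   0.625]
```

Call:
arm_command(series="0 0 0 0 0 -0.98 -1;0 0 0 0 0 -0.98 -1;0 0 0 0 0 -0.98 -1;0 0 0 0 0 -0.98 -1;0 0 0 0 0 -0.98 -1;0 0 0 0 0 -0.98 -1;0 0 0 0 0 -0.98 -1;0 0 0 0 0 -0.98 -1;0 0 0 0 0 0 -1")

```text
t: 15.58
eef_pos: [0.4259, -0.247, 0.1728]
tool_rot: [-0.001, 0.98, -0.197, -0.001]
contact_force: [0.3, 0.2, -0.8]
opening: 0.0348
gripper_force: 30.7
```

Run:
```python
from h import *
go([.581,.0585,.18],-np.pi/2+1.181)
```

```text
tcp [ 0.4259 -0.247   0.1728] shift(now axes) [ 0.42  -5.695 -0.114]
 turn [-0.009  0.022 -0.042] shift(after turn) [ 0.456 -5.692 -0.12 ]
```

Call:
arm_command(series="0.06 -0.7 -0.1 0 0 0 -1;0.06 -0.8 0 0 0 0 -1;0.06 -0.8 0 0 0 0 -1;0.06 -0.8 0 0 0 0 -1;0.06 -0.8 0 0 0 0 -1;0.06 -0.8 0 0 0 0 -1;0.06 -0.7 0 0 0 0 -1;0 -0.3 0 0 0 0 -1;0 0 0 0 0 0 -1")

```text
t: 16.7
eef_pos: [0.581, 0.0587, 0.1799]
tool_rot: [0.0, 0.981, -0.196, -0.001]
contact_force: [0.5, -0.5, -0.4]
opening: 0.0348
gripper_force: 30.8
```

Run:
```python
from h import *
go([.581,.0585,.13],-np.pi/2+1.181)
```

```text
tcp [0.581  0.0587 0.1799] shift(now axes) [0.002 0.002 0.832]
 turn [ 0.006  0.011 -0.029] shift(after turn) [0.    0.003 0.832]
```

Call:
arm_command(series="0 0 0.4 0 0 0 -1;0 0 0.4 0 0 0 -1;0 0 0.1 0 0 0 -1;0 0 0.1 0 0 0 -1;0 0 0.1 0 0 0 -1;0 0 0.1 0 0 0 -1;0 0 0.1 0 0 0 -1;0 0 0.1 0 0 0 -1;0 0 0 0 0 0 -1")

```text
t: 17.82
eef_pos: [0.5809, 0.0584, 0.0959]
tool_rot: [0.0, 0.981, -0.196, -0.001]
contact_force: [-1.2, 3.1, -3.1]
opening: 0.0346
gripper_force: 30.7
```

Call:
arm_command(series="0 0 0.1 0 0 0 -1;0 0 0.1 0 0 0 -1;0 0 0.1 0 0 0 -1;0 0 0.1 0 0 0 -1;0 0 0.08 0 0 0 -1;0 0 0.04 0 0 0 -1;0 0 0 0 0 0 -1")

```text
t: 18.7
eef_pos: [0.581, 0.0589, 0.0653]
tool_rot: [-0.0, 0.981, -0.196, -0.001]
contact_force: [-2.3, 5.8, -0.6]
opening: 0.0347
gripper_force: 30.9
```

Call:
arm_command(series="0 0 0.06 0 0 0 -1;0 0 0 0 0 0 -1;0 0 0 0 0 0 0.3;0 0 0 0 0 0 0.3;0 0 -0.3 0 0 0 0.3;0 0 -0.8 0 0 0 0.3;0 0 -0.8 0 0 0 0.3;0 0 -0.2 0 0 0 0.3;0 0 0 0 0 0 0.3")

```text
t: 19.82
eef_pos: [0.5823, 0.0579, 0.1897]
tool_rot: [-0.0, 0.981, -0.196, 0.001]
contact_force: [0.2, -0.1, -0.5]
opening: 0.0556
gripper_force: 0.0
```

Run:
```python
from h import *
c=cam();cv2.imwrite('pics/s1.png',np.vstack([cv2.resize(c['image'][200:320,230:470],None,fx=3.3,fy=3.3)]))
go([.5896,-.2131,.18],0)
```

```text
tcp [0.5812 0.0581 0.1878] shift(now axes) [1.866 4.119 0.13 ]
 turn [ 1.00e-03  3.00e-03 -2.63e+00] shift(after turn) [0.139 4.52  0.13 ]
```

View pics/s1.png

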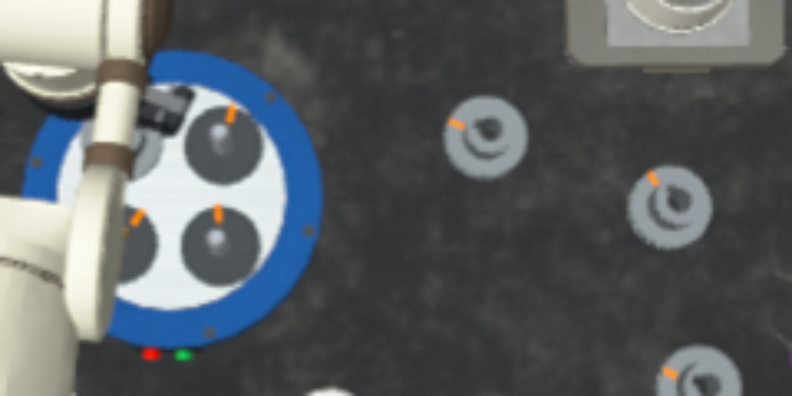

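The first pulley is on the upper-left spindle, partly hidden by the arm. The others have not moved. Next is the pulley at (0.590,-0.213).

Call:
arm_command(series="0 0 0 0 0 -0.9 1;0 0 0 0 0 -0.9 1;0 0 0 0 0 -0.83 1;0.02 0.8 0 0 0 0 1;0.02 0.8 0 0 0 0 1;0.02 0.8 0 0 0 0 1;0.02 0.8 0 0 0 0 1;0.02 0.8 0 0 0 0 1;0.04 0.52 0 0 0 0 1;0 0 0 0 0 0 1")

```text
t: 21.12
eef_pos: [0.5886, -0.2147, 0.1856]
tool_rot: [-0.001, 1.0, -0.002, -0.002]
contact_force: [-0.8, -0.3, 0.7]
opening: 0.0855
gripper_force: 0.0
```

Run:
```python
from h import *
go([.5896,-.2131,.018],0)
```

```text
tcp [ 0.5886 -0.2147  0.1856] shift(now axes) [ 0.026 -0.022  2.793]
 turn [-0.011  0.023 -0.021] shift(after turn) [ 0.016 -0.026  2.793]
```

Call:
arm_command(series="0.02 -0.02 0.7 0 0 0 1;0 0 0.8 0 0 0 1;0 0 0.8 0 0 0 1;0 0 0.49 0 0 0 1;0 0 0 0 0 0 1;0 0 0 0 0 0 -1;0 0 0 0 0 0 -1;0 0 0 0 0 0 -1;0 0 0 0 0 0 -1;0 0 0 0 0 0 -1")

```text
t: 22.38
eef_pos: [0.5923, -0.2124, 0.0225]
tool_rot: [0.001, 1.0, -0.0, 0.001]
contact_force: [-0.1, 1.1, 6.0]
opening: 0.0348
gripper_force: 30.7
```

Call:
arm_command(series="0 0 -0.5 0 0 0 -1;0 0 -0.8 0 0 0.8 -1;0 0 -0.8 0 0 0.9 -1;0 0 -0.6 0 0 0.9 -1;0 0 0 0 0 0.9 -1;0 0 0 0 0 0.9 -1;0 0 0 0 0 0.9 -1;0 0 0 0 0 0.9 -1;0 0 0 0 0 0.9 -1;0 0 0 0 0 0 -1")

```text
t: 23.62
eef_pos: [0.5908, -0.2117, 0.1823]
tool_rot: [-0.0, 0.862, -0.507, -0.0]
contact_force: [0.7, -0.0, -0.7]
opening: 0.0349
gripper_force: 30.6
```

Run:
```python
from h import *
go([.504,-.0125,.18],-1.065)
```

```text
tcp [ 0.5908 -0.2117  0.1823] shift(now axes) [-3.604 -0.348  0.041]
 turn [0.003 0.005 0.009] shift(after turn) [-3.605 -0.342  0.038]
```

Call:
arm_command(series="-0.6 -0.06 0 0 0 0 -1;-0.8 -0.08 0 0 0 0 -1;-0.8 -0.08 0 0 0 0 -1;-0.8 -0.08 0 0 0 0 -1;-0.57 -0.05 0 0 0 0 -1;0 0 0 0 0 0 -1;0 0 0 0 0 0 -1")

```text
t: 24.5
eef_pos: [0.506, -0.0148, 0.1829]
tool_rot: [0.0, 0.862, -0.507, 0.0]
contact_force: [-0.6, -0.1, -1.6]
opening: 0.0352
gripper_force: 30.6
```

Run:
```python
from h import *
go([.505,-.0143,.09],-1.065)
c=cam();crop(c,230,205,110,105,5,'pics/p2.png')
```

```text
tcp [ 0.506  -0.0148  0.1829] shift(now axes) [-0.016  0.012  1.548]
 turn [-0.001 -0.005  0.009] shift(after turn) [-0.015  0.011  1.548]
```

View pics/p2.png

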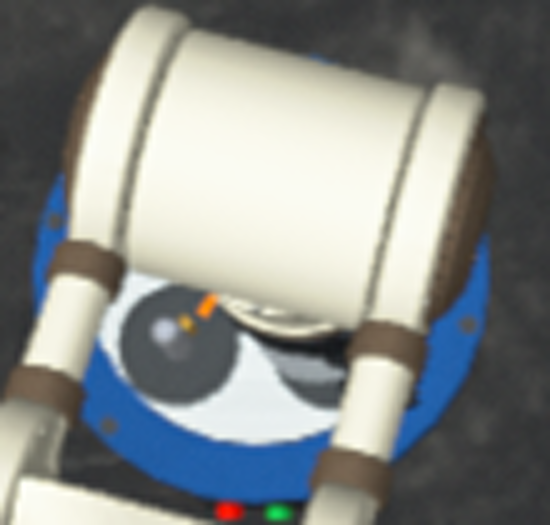

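The arm hides the spindle, so I'll descend gently and watch the force.

Call:
arm_command(series="-0.01 0.01 0.4 0 0 0 -1;0 0 0.4 0 0 0 -1;0 0 0.1 0 0 0 -1;0 0 0.1 0 0 0 -1;0 0 0.1 0 0 0 -1;0 0 0.1 0 0 0 -1;0 0 0.1 0 0 0 -1;0 0 0.1 0 0 0 -1;0 0 0 0 0 0 -1")

```text
t: 25.68
eef_pos: [0.5049, -0.0143, 0.0982]
tool_rot: [0.0, 0.862, -0.508, 0.0]
contact_force: [0.2, -3.2, -3.1]
opening: 0.0345
gripper_force: 30.5
```

Call:
arm_command(series="0 0 0.1 0 0 0 -1;0 0 0.1 0 0 0 -1;0 0 0.1 0 0 0 -1;0 0 0.1 0 0 0 -1;0 0 0.1 0 0 0 -1;0 0 0.06 0 0 0 -1;0 0 0 0 0 0 -1")

```text
t: 26.55
eef_pos: [0.5055, -0.0148, 0.0648]
tool_rot: [0.0, 0.862, -0.508, 0.001]
contact_force: [2.0, -6.8, -2.1]
opening: 0.0349
gripper_force: 30.5
```

Call:
arm_command(series="0 0 0.05 0 0 0 -1;0 0 0 0 0 0 -1;0 0 0 0 0 0 0.3;0 0 0 0 0 0 0.3;0 0 -0.3 0 0 0 0.3;0 0 -0.8 0 0 0 0.3;0 0 -0.8 0 0 0 0.3;0 0 -0.2 0 0 -0.9 0.3;0 0 0 0 0 -0.9 0.3;0 0 0 0 0 -0.9 1")

```text
t: 27.8
eef_pos: [0.5047, -0.0134, 0.1877]
tool_rot: [-0.0, 0.947, -0.322, -0.0]
contact_force: [0.3, 0.4, -0.3]
opening: 0.0717
gripper_force: 0.0
```

Call:
arm_command(series="0 0 0 0 0 -0.9 1;0 0 0 0 0 -0.9 1;0 0 0 0 0 -0.9 1;0 0 0 0 0 -0.9 1;0 0 0 0 0 -0.8 1;-0.3 0.8 0 0 0 0 1;-0.3 0.8 0 0 0 0 1;0 0 0 0 0 0 1")

```text
t: 28.8
eef_pos: [0.4681, -0.1119, 0.1876]
tool_rot: [-0.0, 1.0, -0.002, -0.0]
contact_force: [-0.4, 0.1, 0.7]
opening: 0.0855
gripper_force: 0.0
```

```bash
cat >> h.py <<'E'
def hub(c,x,y):
    hsv=cv2.cvtColor(c['image'],cv2.COLOR_BGR2HSV);w=slice(y-18,y+19),slice(x-18,x+19)
    cs=max(cv2.findContours((hsv[...,2]>110)[w].astype('uint8'),0,1)[0],key=cv2.contourArea)
    (u,v),r=cv2.minEnclosingCircle(cs)
    o=np.argwhere((hsv[...,1]>120)[w]&(hsv[...,0]<25)[w]&(hsv[...,2]>120)[w]).mean(0)
    P=world(c,[[u+x-18,v+y-18],[o[1]+x-18,o[0]+y-18]],.014);d=P[1]-P[0]
    print(P[0,:2].round(4),'r',round(r,2),'ang',np.arctan2(d[1],d[0]).round(3))
E
python3 - <<'E'
from h import *
c=cam();cv2.imwrite('pics/t2.png',cv2.resize(c['image'][205:345,230:500],None,fx=2.9,fy=2.9))
for p in [(432,262),(441,317)]: hub(c,*p)
go([.5353,-.3512,.18],0)
E
```

```text
[ 0.5357 -0.3511] r 12.68 ang 0.505
[ 0.3998 -0.3676] r 12.9 ang 1.084
tcp [ 0.4685 -0.1104  0.1876] shift(now axes) [1.124 4.01  0.121]
 turn [-0.009  0.003 -0.018] shift(after turn) [1.113 4.013 0.127]
```

View pics/t2.png

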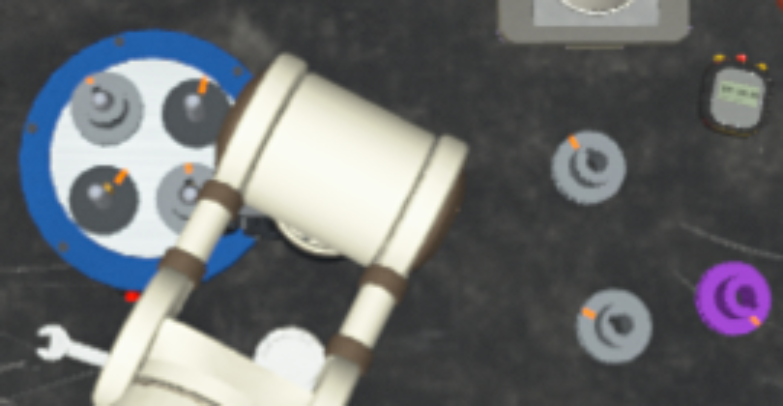

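Two pulleys are seated, and the other two are where they were. Next: the pulley at (0.5355,-0.351), going to the lower-left spindle.

Call:
arm_command(series="0.2 0.7 0 0 0 0 1;0.2 0.8 0 0 0 0 1;0.2 0.8 0 0 0 0 1;0.2 0.8 0 0 0 0 1;0.2 0.7 0 0 0 0 1;0.12 0.21 0.6 0 0 0 1;0 0 0.7 0 0 0 1;0 0 0.8 0 0 0 1;0 0 0 0 0 0 1")

```text
t: 29.98
eef_pos: [0.5341, -0.3462, 0.0569]
tool_rot: [-0.004, 1.0, 0.001, -0.004]
contact_force: [-1.5, 0.8, -0.2]
opening: 0.0856
gripper_force: 0.0
```

Run:
```python
from h import *
go([.5355,-.3512,.018],0)
```

```text
tcp [ 0.5341 -0.3462  0.0569] shift(now axes) [0.028 0.089 0.647]
 turn [-0.054  0.049  0.01 ] shift(after turn) [0.024 0.083 0.648]
```

Call:
arm_command(series="0 0.04 0.4 0 0 0 1;0.02 0.02 0.24 0 0 0 1;0 0 0 0 0 0 1;0 0 0 0 0 0 -1;0 0 0 0 0 0 -1;0 0 0 0 0 0 -1;0 0 0 0 0 0 -1;0 0 0 0 0 0 -1")

```text
t: 30.98
eef_pos: [0.5378, -0.3547, 0.0247]
tool_rot: [0.0, 1.0, -0.0, 0.001]
contact_force: [-1.0, 1.3, 6.0]
opening: 0.0351
gripper_force: 30.6
```

Call:
arm_command(series="0 0 -0.5 0 0 0 -1;0 0 -0.8 0 0 0.84 -1;0 0 -0.8 0 0 0.84 -1;0 0 -0.6 0 0 0.84 -1;0 0 0 0 0 0.84 -1;0 0 0 0 0 0.84 -1;0 0 0 0 0 0.84 -1;0 0 0 0 0 0.84 -1;0 0 0 0 0 0.84 -1;0 0 0 0 0 0.81 -1")

```text
t: 32.22
eef_pos: [0.5369, -0.3539, 0.1848]
tool_rot: [-0.0, 0.844, -0.537, -0.001]
contact_force: [-0.1, -0.4, -0.8]
opening: 0.0347
gripper_force: 30.5
```

Run:
```python
from h import *
go([.5065,.0612,.18],-1.129)
```

```text
tcp [ 0.5369 -0.3539  0.1848] shift(now axes) [-6.483 -2.471  0.087]
 turn [ 0.004  0.009 -0.031] shift(after turn) [-6.471 -2.5    0.079]
```

Call:
arm_command(series="-0.7 -0.25 0 0 0 0 -1;-0.75 -0.3 0 0 0 0 -1;-0.75 -0.3 0 0 0 0 -1;-0.75 -0.3 0 0 0 0 -1;-0.75 -0.3 0 0 0 0 -1;-0.75 -0.3 0 0 0 0 -1;-0.75 -0.3 0 0 0 0 -1;-0.75 -0.3 0 0 0 0 -1;-0.5 -0.13 0 0 0 0 -1;0 0 0 0 0 0 -1")

```text
t: 33.48
eef_pos: [0.5056, 0.0611, 0.185]
tool_rot: [0.0, 0.846, -0.534, -0.001]
contact_force: [0.2, -0.8, -1.4]
opening: 0.0351
gripper_force: 30.5
```

Run:
```python
from h import *
go([.5073,.0594,.098],-1.129)
```

```text
tcp [0.5056 0.0611 0.185 ] shift(now axes) [ 0.039 -0.015  1.45 ]
 turn [0.007 0.006 0.019] shift(after turn) [ 0.038 -0.014  1.451]
```

Call:
arm_command(series="0.03 -0.01 0.4 0 0 0 -1;0 0 0.4 0 0 0 -1;0 0 0.1 0 0 0 -1;0 0 0.1 0 0 0 -1;0 0 0.1 0 0 0 -1;0 0 0.1 0 0 0 -1;0 0 0.1 0 0 0 -1;0 0 0.1 0 0 0 -1;0 0 0 0 0 0 -1")

```text
t: 34.6
eef_pos: [0.5075, 0.0579, 0.1011]
tool_rot: [0.0, 0.845, -0.535, -0.001]
contact_force: [-0.4, -0.5, -1.1]
opening: 0.0348
gripper_force: 30.5
```

Call:
arm_command(series="0 0 0.1 0 0 0 -1;0 0 0.1 0 0 0 -1;0 0 0.1 0 0 0 -1;0 0 0.1 0 0 0 -1;0 0 0.1 0 0 0 -1;0 0 0.03 0 0 0 -1;0 0 0 0 0 0 -1")

```text
t: 35.48
eef_pos: [0.5079, 0.0579, 0.0698]
tool_rot: [0.0, 0.845, -0.535, -0.0]
contact_force: [-0.7, 0.5, -0.6]
opening: 0.0346
gripper_force: 30.5
```

Free entry. I'll lower it the last bit, release, and go to the last pulley.

Call:
arm_command(series="0 0 0.06 0 0 0 -1;0 0 0.03 0 0 0 -1;0 0 0 0 0 0 0.3;0 0 0 0 0 0 0.3;0 0 -0.3 0 0 0 0.3;0 0 -0.8 0 0 0 0.3;0 0 -0.8 0 0 0 0.3;0 0 -0.2 0 0 -0.9 0.3;0 0 0 0 0 -0.9 0.3;0 0 0 0 0 -0.9 1")

```text
t: 36.72
eef_pos: [0.5084, 0.0578, 0.1922]
tool_rot: [-0.0, 0.936, -0.352, 0.001]
contact_force: [0.0, 0.0, 0.1]
opening: 0.072
gripper_force: 0.0
```

Call:
arm_command(series="0 0 0 0 0 -0.97 1;0 0 0 0 0 -0.97 1;0 0 0 0 0 -0.97 1;0 0 0 0 0 -0.97 1;0 0 0 0 0 -0.97 1;-0.2 0.8 0 0 0 0 1;-0.2 0.8 0 0 0 0 1;-0.2 0.8 0 0 0 0 1;-0.2 0.8 0 0 0 0 1;0 0 0 0 0 0 1")

```text
t: 37.98
eef_pos: [0.4602, -0.1371, 0.1919]
tool_rot: [0.001, 1.0, -0.001, 0.001]
contact_force: [0.4, -0.2, -0.3]
opening: 0.0853
gripper_force: 0.0
```

Run:
```python
from h import *
c=cam();hub(c,441,317);cv2.imwrite('pics/t3.png',cv2.resize(c['image'][205:345,230:500],None,fx=2.9,fy=2.9))
go([.3998,-.3676,.018],0)
```

```text
[ 0.3998 -0.3676] r 12.9 ang 1.084
tcp [ 0.4605 -0.1354  0.1916] shift(now axes) [-1.016  3.869  2.894]
 turn [ 0.003 -0.009 -0.   ] shift(after turn) [-1.012  3.87   2.894]
```

View pics/t3.png

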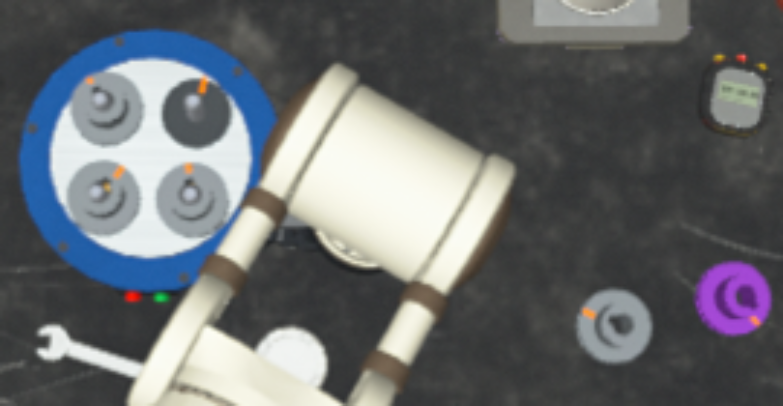

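Three pulleys are seated and the last is unmoved at (0.400,-0.368). Fetching it.

Call:
arm_command(series="-0.2 0.75 0 0 0 0 1;-0.2 0.75 0 0 0 0 1;-0.2 0.75 0 0 0 0 1;-0.2 0.75 0 0 0 0 1;-0.2 0.75 0 0 0 0 1;0 0.1 0.7 0 0 0 1;0 0 0.8 0 0 0 1;0 0 0.7 0 0 0 1;0 0 0 0 0 0 1")

```text
t: 39.15
eef_pos: [0.4003, -0.3618, 0.0556]
tool_rot: [-0.003, 1.0, 0.002, -0.002]
contact_force: [-0.4, -0.4, 0.5]
opening: 0.0854
gripper_force: 0.0
```

Run:
```python
from h import *
go([.3998,-.3676,.018],0)
```

```text
tcp [ 0.4003 -0.3618  0.0556] shift(now axes) [-0.006  0.1    0.626]
 turn [-0.044  0.028  0.031] shift(after turn) [-0.008  0.096  0.627]
```

Call:
arm_command(series="0 0.04 0.4 0 0 0 1;0 0.03 0.22 0 0 0 1;0 0 0 0 0 0 1;0 0 0 0 0 0 -1;0 0 0 0 0 0 -1;0 0 0 0 0 0 -1;0 0 0 0 0 0 -1;0 0 0 0 0 0 -1")

```text
t: 40.15
eef_pos: [0.4015, -0.3701, 0.0221]
tool_rot: [0.0, 1.0, 0.002, 0.0]
contact_force: [-0.5, 1.2, 5.9]
opening: 0.0352
gripper_force: 30.4
```

Call:
arm_command(series="0 0 -0.5 0 0 0 -1;0 0 -0.8 0 0 0.96 -1;0 0 -0.8 0 0 0.96 -1;0 0 -0.6 0 0 0.96 -1;0 0 0 0 0 0.96 -1;0 0 0 0 0 0.96 -1;0 0 0 0 0 0.96 -1;0 0 0 0 0 0.96 -1;0 0 0 0 0 0.96 -1;0 0 0 0 0 0.96 -1")

```text
t: 41.4
eef_pos: [0.4009, -0.3693, 0.1826]
tool_rot: [-0.0, 0.797, -0.604, -0.001]
contact_force: [1.0, -0.2, -1.5]
opening: 0.0353
gripper_force: 30.5
```

Run:
```python
from h import *
go([.5795,-.0158,.18],-1.296)
```

```text
tcp [ 0.4009 -0.3693  0.1826] shift(now axes) [-4.871 -4.455  0.047]
 turn [ 0.003  0.007 -0.012] shift(after turn) [-4.863 -4.464  0.044]
```

Call:
arm_command(series="-0.5 -0.46 0 0 0 0 -1;-0.55 -0.5 0 0 0 0 -1;-0.55 -0.5 0 0 0 0 -1;-0.55 -0.5 0 0 0 0 -1;-0.55 -0.5 0 0 0 0 -1;-0.55 -0.5 0 0 0 0 -1;-0.55 -0.5 0 0 0 0 -1;-0.55 -0.5 0 0 0 0 -1;-0.5 -0.5 0 0 0 0 -1;0 0 0 0 0 0 -1")

```text
t: 42.65
eef_pos: [0.579, -0.014, 0.1826]
tool_rot: [-0.0, 0.799, -0.601, -0.001]
contact_force: [0.1, -0.4, -0.7]
opening: 0.0349
gripper_force: 30.6
```

Run:
```python
from h import *
go([.5798,-.0168,.095],-1.296)
```

```text
tcp [ 0.579  -0.014   0.1826] shift(now axes) [ 5.00e-02 -1.00e-03  1.46e+00]
 turn [0.004 0.006 0.045] shift(after turn) [ 0.049 -0.     1.46 ]
```

Call:
arm_command(series="0.04 0 0.4 0 0 0.04 -1;0 0 0.4 0 0 0 -1;0 0 0.1 0 0 0 -1;0 0 0.1 0 0 0 -1;0 0 0.1 0 0 0 -1;0 0 0.1 0 0 0 -1;0 0 0.1 0 0 0 -1;0 0 0.1 0 0 0 -1;0 0 0 0 0 0 -1")

```text
t: 43.78
eef_pos: [0.5789, -0.0186, 0.0986]
tool_rot: [0.0, 0.796, -0.605, -0.001]
contact_force: [-0.1, -0.4, -2.1]
opening: 0.0351
gripper_force: 30.6
```

Call:
arm_command(series="0 0 0.1 0 0 0 -1;0 0 0.1 0 0 0 -1;0 0 0.1 0 0 0 -1;0 0 0.1 0 0 0 -1;0 0 0.1 0 0 0 -1;0 0 0.04 0 0 0 -1;0 0 0 0 0 0 -1")

```text
t: 44.65
eef_pos: [0.5793, -0.0187, 0.0667]
tool_rot: [0.0, 0.796, -0.605, -0.0]
contact_force: [-0.3, -0.1, -1.0]
opening: 0.0349
gripper_force: 30.6
```

Call:
arm_command(series="0 0 0.06 0 0 0 -1;0 0 0 0 0 0 -1;0 0 0 0 0 0 0.3;0 0 0 0 0 0 0.3;0 0 -0.3 0 0 0 0.3;0 0 -0.8 0 0 0 0.3;0 0 -0.8 0 0 -0.9 0.3;0 0 -0.5 0 0 -0.97 0.3;0 0 -0.5 0 0 -0.97 0.3;0 0 0 0 0 -0.97 1")

```text
t: 45.9
eef_pos: [0.5813, -0.0191, 0.2424]
tool_rot: [-0.0, 0.935, -0.353, 0.004]
contact_force: [-0.9, -0.2, 0.0]
opening: 0.0718
gripper_force: 0.0
```

Call:
arm_command(series="0 0 -0.4 0 0 -0.97 1;0 0 0 0 0 -0.97 1;0 0 0 0 0 -0.97 1;0 0 0 0 0 -0.97 1;0 0 0 0 0 -0.96 1;-0.1 -0.8 0 0 0 0 1;-0.2 -0.8 0 0 0 0 1;-0.2 -0.8 0 0 0 0 1;-0.2 -0.8 0 0 0 0 1;-0.2 -0.8 0 0 0 0 1")

```text
t: 47.15
eef_pos: [0.5253, 0.2229, 0.2629]
tool_rot: [-0.0, 1.0, -0.001, 0.001]
contact_force: [0.3, 0.9, -0.5]
opening: 0.0853
gripper_force: 0.0
```

Call:
arm_command(series="-0.3 -0.8 0 0 0 0 1;-0.3 -0.8 0 0 0 0 1;0 -0.4 0 0 0 0 1;0 0 0 0 0 0 1")

```text
t: 47.65
eef_pos: [0.4895, 0.3428, 0.2625]
tool_rot: [-0.0, 1.0, 0.001, 0.001]
contact_force: [-0.1, -0.6, 0.1]
opening: 0.0854
gripper_force: 0.0
```

Run:
```python
from h import *
c=cam();d=cam('scene')
a=cv2.resize(c['image'][205:310,230:336],(400,400),interpolation=2);b=cv2.resize(d['image'][190:310,230:350],(400,400),interpolation=2)
cv2.imwrite('pics/h4.png',np.hstack([a,b]))
go([.4894,.3469,.128],0)
```

```text
tcp [0.4901 0.3409 0.2621] shift(now axes) [-0.013 -0.1    2.235]
 turn [ 0.001 -0.006 -0.01 ] shift(after turn) [-0.011 -0.099  2.235]
```

View pics/h4.png

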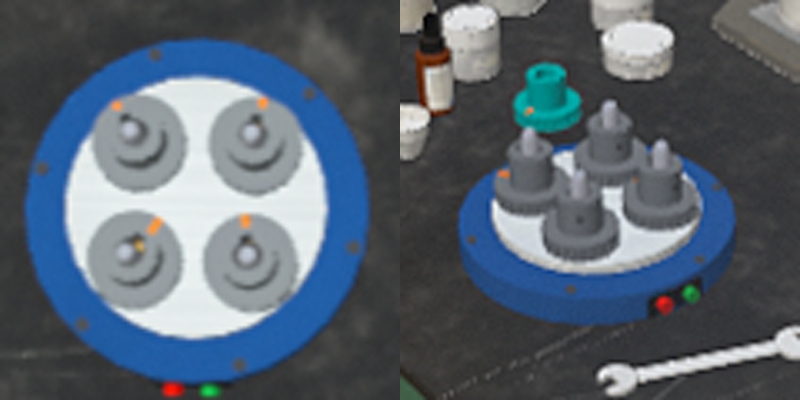

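All four pulleys sit low with even spindle tips. I'll turn 90° to grip the knob along x, since y is already known from the first grip.

Call:
arm_command(series="-0.01 -0.1 0 0 0 -0.97 1;0 0 0 0 0 -0.95 1;0 0 0 0 0 -0.95 1;0 0 0 0 0 -0.95 1;0 0 0 0 0 -0.95 1;0 0 0 0 0 -0.95 1;0 0 0 0 0 -0.95 1;0 0 0 0 0 -0.95 1;0 0 0 0 0 -0.95 1;0 0 0 0 0 -0.95 1", force=60)

```text
t: 49.0
eef_pos: [0.4898, 0.3459, 0.2618]
tool_rot: [0.0, 0.755, 0.655, 0.0]
contact_force: [0.1, -0.2, 0.4]
opening: 0.0854
gripper_force: 0.0
```

Call:
arm_command(series="0 0 0.6 0 0 -0.95 1;0 0 0.6 0 0 0 1;0 0 0.6 0 0 0 1;0 0 0.1 0 0 0 1;0 0 0 0 0 0 1")

```text
t: 49.62
eef_pos: [0.49, 0.3469, 0.1483]
tool_rot: [0.0, 0.708, 0.706, 0.0]
contact_force: [0.1, -1.1, 0.2]
opening: 0.0854
gripper_force: 0.0
```

Run:
```python
from h import *
go([.4894,.3469,.101],np.pi/2)
```

```text
tcp [0.49   0.3469 0.1483] shift(now axes) [-0.    -0.011  0.789]
 turn [ 0.006 -0.002 -0.018] shift(after turn) [ 0.    -0.01   0.789]
```

Call:
arm_command(series="0 0 0.4 0 0 0 1;0 0 0.36 0 0 0 1;0 0 0 0 0 0 1;0 0 0 0 0 0 -1;0 0 0 0 0 0 -1;0 0 0 0 0 0 -1;0 0 0 0 0 0 -1;0 0 0 0 0 0 -1;0 0 0 0 0 0 -1")

```text
t: 50.75
eef_pos: [0.4905, 0.3478, 0.1032]
tool_rot: [0.001, 0.708, 0.707, 0.001]
contact_force: [0.6, -0.1, 6.7]
opening: 0.0255
gripper_force: 59.4
```

Call:
arm_command(series="0 0 -0.3 0 0 0 -1;0 0 -0.7 0 0 0 -1;0 0 -0.8 0 0 0 -1;0 0 -0.8 0 0 0 -1;0 0 -0.4 0 0 0 -1;0 0 0 0 0 0 -1")

```text
t: 51.5
eef_pos: [0.4899, 0.3479, 0.2843]
tool_rot: [0.001, 0.708, 0.707, 0.002]
contact_force: [-0.2, 0.3, -3.5]
opening: 0.0259
gripper_force: 59.8
```

Run:
```python
from h import *
go([.543,.0215,.27],np.pi/2)
```

```text
tcp [0.4899 0.3479 0.2843] shift(now axes) [-5.438  0.892  0.231]
 turn [ 0.025 -0.012 -0.011] shift(after turn) [-5.439  0.884  0.238]
```

Call:
arm_command(series="-0.6 0.1 0 0 0 0 -1;-0.75 0.12 0 0 0 0 -1;-0.75 0.12 0 0 0 0 -1;-0.75 0.12 0 0 0 0 -1;-0.75 0.12 0 0 0 0 -1;-0.75 0.12 0 0 0 0 -1;-0.75 0.12 0 0 0 0 -1;-0.34 0.06 0 0 0 0 -1;0 0 0 0 0 0 -1;0 0 0 0 0 0 -1")

```text
t: 52.75
eef_pos: [0.541, 0.0221, 0.2809]
tool_rot: [-0.001, 0.707, 0.707, -0.0]
contact_force: [-0.4, 0.1, -3.2]
opening: 0.0261
gripper_force: 59.8
```

Run:
```python
from h import *
go([.543,.0215,.146],np.pi/2)
```

```text
tcp [0.541  0.0221 0.2809] shift(now axes) [-0.013  0.037  2.248]
 turn [-0.01  -0.008 -0.005] shift(after turn) [-0.011  0.033  2.248]
```

Call:
arm_command(series="-0.01 0.03 0.4 0 0 0 -1;0 0 0.5 0 0 0 -1;0 0 0.5 0 0 0 -1;0 0 0.4 0 0 0 -1;0 0 0.25 0 0 0 -1;0 0 0.15 0 0 0 -1;0 0 0.05 0 0 0 -1;0 0 0 0 0 0 -1")

```text
t: 53.75
eef_pos: [0.5438, 0.0203, 0.1474]
tool_rot: [0.0, 0.708, 0.707, 0.0]
contact_force: [0.9, 0.4, -3.5]
opening: 0.0259
gripper_force: 59.7
```

Call:
arm_command(series="0 0 0.06 0 0 0 -1;0 0 0.06 0 0 0 -1;0 0 0.06 0 0 0 -1;0 0 0 0 0 0 -1")

```text
t: 54.25
eef_pos: [0.5429, 0.0204, 0.1354]
tool_rot: [-0.0, 0.708, 0.706, -0.0]
contact_force: [0.6, 0.1, -3.7]
opening: 0.0256
gripper_force: 59.8
```

Still hanging free, so the cover is already past the step top. Lowering it the last few millimetres.

Call:
arm_command(series="0 0 0.04 0 0 0 -1;0 0 0.03 0 0 0 -1;0 0 0 0 0 0 -1;0 0 0 0 0 0 -1")

```text
t: 54.75
eef_pos: [0.5433, 0.0206, 0.1323]
tool_rot: [-0.0, 0.708, 0.707, 0.0]
contact_force: [-4.7, 2.4, 5.9]
opening: 0.0262
gripper_force: 60.5
```

Seated, with the load taken off. Releasing, rising and moving clear.

Call:
arm_command(series="0 0 0 0 0 0 1;0 0 0 0 0 0 1;0 0 0 0 0 0 1;0 0 0 0 0 0 1;0 0 -0.3 0 0 0 1;0 0 -0.8 0 0 0 1;0 0 -0.8 0 0 0 1;-0.7 0 -0.4 0 0 0 1;-0.7 0 0 0 0 0 1;-0.7 0 0 0 0 0 1")

```text
t: 56.0
eef_pos: [0.5435, -0.1071, 0.272]
tool_rot: [0.001, 0.708, 0.707, 0.001]
contact_force: [0.5, 0.6, 0.6]
opening: 0.0852
gripper_force: 0.0
```

Call:
arm_command(series="-0.7 0 0 0 0 0 1;-0.7 0 0 0 0 0 1;-0.5 0 0 0 0 0 1;0 0 0 0 0 0 1;0 0 0 0 0 0 1")

```text
t: 56.62
eef_pos: [0.5431, -0.2192, 0.2705]
tool_rot: [0.0, 0.708, 0.707, 0.0]
contact_force: [0.3, 0.3, -0.0]
opening: 0.0854
gripper_force: 0.0
```

Run:
```python
from h import *
c=cam();d=cam('scene')
a=cv2.resize(c['image'][200:320,220:340],(400,400),interpolation=2);b=cv2.resize(d['image'][190:310,230:350],(400,400),interpolation=2)
cv2.imwrite('pics/end.png',np.hstack([a,b]))
im=c['image'].astype(int);m=((im[...,2]>150)&(im[...,1]>130)&(im[...,0]<90)).astype('uint8')[200:310,220:340]
print(cv2.minEnclosingCircle(max(cv2.findContours(m,0,1)[0],key=cv2.contourArea)))
```

```text
((60.79319763183594, 54.669471740722656), 40.73683547973633)
```

View pics/end.png

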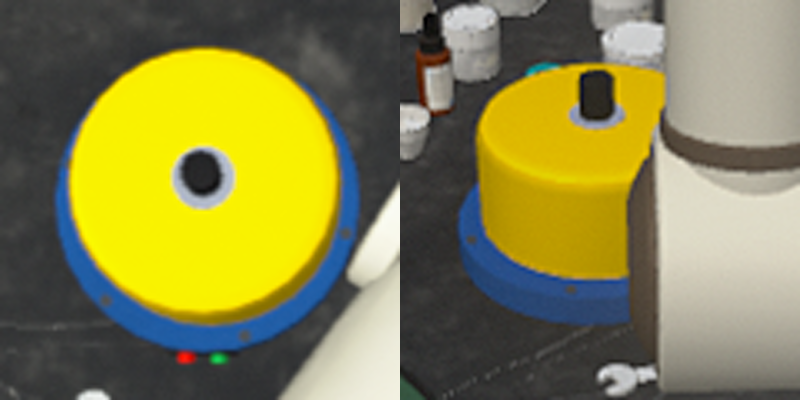

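The cover sits level on the shoulder, 1–2 px from where it first stood. Handing in.

```bash
python3 -c "
from cell import ctrl
print(ctrl.hand_in())"
```

```text
the job is handed in; nothing more can be done
None
```

The job is handed in: in the last pictures all four pulleys look fully home and the cover sits level back on the drive with the arm clear, but the hand-in gave no verdict.

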